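# Box the purple soap and clamp the lid

## Robot

A 6-joint arm with a two-finger parallel gripper is mounted at the origin on the work surface. World frame = base frame: x ahead of the robot, y to its left, z up, the work surface at z = 0. Lengths are in m, angles in degrees, forces in N, time in s.
With the tool pointing down it reaches from about 0.375 to 0.9 m from the base axis. Payload 3.1 kg.
Tool frame: the origin (TCP) lies between the finger pads; the fingertips stand 11 mm ahead of it and the grasp point (between the pads) lies 8 mm behind it; z points along the fingers, y is the line along which they close (so a half turn about z gives the same grasp; the last joint's range is limited). The gripper opens to 87 mm and grips with 3 to 60 N. Pads are 19 mm wide; open, the fingers measure 117 mm over their backs; the gripper's body (75 mm by 190 mm) begins 51 mm behind the grasp point.
Start: joints at [-82.477, 30.224, 82.088, -0, 67.689, -10.227], TCP at [0.191, -0.595, 0.234] pointing down, gripper open.
Joint ranges: [-176.69, 176.69], [-43.24, 126.21], [12.49, 139.97], [-82, 262], [0, 151.66], [-163.58, 163.58]. Speed limits (degrees/s): [159.86, 159.86, 180, 180, 180, 180].

## Interface

Orientations are given as a 3x3 rotation matrix whose columns are the frame's x, y, z axes.
In Python, from rig import bot, viewer, workorder, models gives the robot as it stands.
- The arm moves only by the shell command python3 -m jog 'ROWS'. ROWS is JSON, a list of rows, each a list of 7 numbers: the opening, from 0 (shut) to 1 (fully open), then the shift along the tool's x, y, z in m, then the turn, a rotation vector about the tool's x, y, z in degrees. In form: [[claw, x, y, z, ax, ay, az], ...]. A call has 1 to 20 rows; each row is the pose to reach, as a shift and turn from the pose commanded when the call began, along the tool's axes at that moment; what a row does not reach only later rows make up. A row lasts 1/8 s, in which the tool goes at most 62.5 mm and 10.7 degrees, less where a joint would pass 70% of its speed; a pose out of reach is approached as far as the arm can. A call with a gripper value outside its range is refused whole. The fingers move at their own pace and stop on an object; the grip force is fixed at half the most. Time passes only in rows, so rows that repeat a pose let the fingers close. It gives the time, the measured TCP pose, the force, the opening and the grip force at its end, in the units of the state.
- bot.read_state(): the state, without advancing time (a new reading comes with each control period).
- viewer.capture(name): name is "scene" or "top"; returns (picture, depth): 420x560x3 uint8, blue, green, red; 420x560 float32, m along the optical axis (not along the pixel's ray), 0 where there is no reading.
- viewer.camera_info(name): a dict with "fx", "fy", "cx", "cy" (pixels), "world_to_cam" (4x4, takes a point from world to camera coordinates). Camera axes: x right, y down, z forward; pixel columns grow to the right and rows downward; lengths in m; the calibration is good to about 2 mm. A picture is of the moment at which its call begins. camera_info takes no time and is no camera call.
- workorder.hand_in(): hands the job in; it is judged then, once.
Trained networks look in the newest picture that a camera, given by its name, has taken for a name from the list of things; names that differ only in an ending like _2 or _b are one class to them, and where a whole thing is asked for, a point or a joint stands for the part that bears it (a point fixed in the world has none). Each returns a list of dicts, best first, with "p" (0 to 1); they miss things now and then, are a little off and sometimes report something else, mostly with a low value. They report only what shows in the picture. A call takes as long as a camera call. They do not tell look-alikes from the thing itself.
- models.outline_of(camera, thing): "mask" (420x560 bool, what is visible of it).
- models.tip_of(camera, thing): "xyz" ([x, y, z] in m, in world coordinates, good to about 4 mm: a listed point, or the origin of a listed thing).
The state is a dict: "time_s": time; "joint_positions": joint angles; "qvel": joint speeds; "tau": joint torques, N m; "position": TCP position; "tcp_rot": TCP orientation; "force": force on the tool from outside, world axes, zero at the start; "moment": the same for the moment, N m; "opening": opening from 0.0 (shut) to 1.0 (fully open); "grasp_force": force on a finger pad.
Only numpy, scipy, OpenCV 4.12 (cv2) and the standard library are available. Lean on these libraries where they do the work, as an engineer would, in place of code of your own. Each camera call takes 0.05 s, during which the arm holds its last target. There are 200 camera calls.

## Task

Pack the purple soap bar away: lift the lid off the wooden box by its knob and set it down, knob up, in the middle of the cork mat, then lay the purple bar flat inside the box. Put the lid back on, fully seated, and swing the wire bail with the red grip over the lid until it is fully down. Set the lid and the soap down, do not drop them, and leave all the other things where they are.

Things in the scene. Friction and masses are not known exactly. Their poses are not given: they have to be found in the camera images.
- box: pale wooden box, fixed to the table: outside 126 (x) x 136 (y) x 58 mm high, walls and floor 8 mm thick, inside 110 x 120 x 50 mm deep. Origin at the centre of its underside on the table; z up; its +x side carries the bail's hinge, 2 steel lugs rising to 80 mm above the table, 76 to 90 mm from the box centre (13 mm clear of the seated lid).
- lid: loose brown wooden lid, 200 g: plate 126 (x) x 136 (y) x 10 mm on a stepped plug 8 mm deep that enters the box mouth: 102 x 112 mm (4 mm clearance a side), its lower half 94 x 104 mm. Origin at the centre of the plug's underside; z up. It starts on the box with matching axes: seated, its origin is 50 mm above the box's origin and its plate rests on the rim. Half a turn round fits too.
- lid_knob (a point): centre of the grip of the lid's round black knob, 38 mm above the lid's origin (20 mm above the plate's top). Knob 26 mm across from 12 to 28 mm above the plate, 18 mm neck below, top 30 mm above the plate.
- bail (a joint): angle of the wire bail, rad: 0 = fully down, lying along the lid's top; it starts near 1.9, standing up and leaning back beyond the box. The hinge is stiff: it stays where it is left (about 1.5 N at the grip). Seen in the box frame the grip swings up from the -x side and over to +x as the angle grows.
- bail_grip (a point): middle of the bail's red cross grip: round, 12 mm thick, 70 mm long along the box's y, 182 mm from the hinge axis. The bail's two steel side wires (8 mm thick) run back to the hinge at 55 mm either side. Fully down, the grip is 73 mm above the table and hangs free in the air 36 mm in front of the box's -x face.
- bail_hinge (a point): point on the bail's hinge axis (parallel to the box's y), in the middle; in the box frame at x = +83, z = 73.5 mm.
- mat: flat square cork mat fixed to the table, 180 x 180 x 6 mm thick, origin at the centre of its underside.
- board: slatted wooden curing board fixed to the table, 280 (x) x 120 (y) x 12 mm thick, origin at the centre of its underside; it carries three soap bars in a row along its x.
- soap_purple: purple soap bar, 50 (x) x 80 (y) x 28 mm high, 120 g, lying on the curing board. Origin at the centre of its underside. Its place in the row varies; 38 mm of free space to its neighbours.
- soap_white: cream-white soap bar of the same size on the curing board, to be left alone; origin at the centre of its underside.
- soap_orange: orange soap bar of the same size on the curing board, to be left alone; origin at the centre of its underside.
- jar_pink: small pink pigment jar, black cap, 48 mm across, 45 mm high, to be left alone; origin under its centre.
- jar_teal: small teal pigment jar, black cap, 48 mm across, 45 mm high, to be left alone; origin under its centre.
- beaker: clear plastic beaker, 68 mm across, 80 mm high, to be left alone; origin under its centre.
- spatula: spatula with a blue handle lying on the table, to be left alone.
There are look-alikes about, which are no part of the job. What is meant by the soap_purple is not turquoise, and is the smaller of those in its own colour.

How it is judged:
By the outcome, as a careful person would: the job done as asked, in the order asked, and still so for the second after the job is handed in, with the robot touching nothing.
It also fails if it takes over 72 s, if anything falls off the work surface, if the arm or the gripper's body presses on something with over 40 N, if the wrist force passes 120 N, or if a joint passes its speed limit or range.

## Working session

There is one attempt and no reset: what is moved stays moved. The work goes in short steps, Python scripts to look and compute and a shell command to move; the robot and the scene stay as the last step left them, time stands still between calls to the robot, and variables do not carry over. Pictures are saved under pics/ and viewed, at most 10 in all, crops included, and the job is handed in when it is done.

```bash
ls; mkdir -p pics
cat > h.py <<'E'
import numpy as np, cv2
from rig import bot, viewer, workorder, models
def snap(n,f=None):
    p,d=viewer.capture(n)
    if f: cv2.imwrite('pics/'+f,p)
    return p,d
def cloud(n,d):
    i=viewer.camera_info(n); v,u=np.mgrid[:d.shape[0],:d.shape[1]]
    P=np.stack([(u-i['cx'])/i['fx']*d,(v-i['cy'])/i['fy']*d,d,np.ones_like(d)],-1)
    return (P@np.linalg.inv(np.array(i['world_to_cam'])).T)[...,:3]
def pix(n,p):
    i=viewer.camera_info(n); q=np.array(i['world_to_cam'])@np.r_[p,1]
    return round(i['fx']*q[0]/q[2]+i['cx']),round(i['fy']*q[1]/q[2]+i['cy'])
E
python3 - <<'E'
from h import *
a,_=snap('scene'); b,_=snap('top')
cv2.imwrite('pics/a.png',a);cv2.imwrite('pics/b.png',b)
for c in('scene','top'):
    for t in['box','lid','lid_knob','bail_grip','bail_hinge','mat','board','soap_purple']:
        for r in models.tip_of(c,t)[:3]: print(c,t,round(r['p'],2),np.round(r['xyz'],3),pix(c,r['xyz']))
s=bot.read_state();print(s['time_s'],s['position'],np.round(s['tcp_rot'],3).tolist(),s['force'])
E
```

```text
pics
scene lid 0.67 [ 0.477 -0.045  0.047] (238, 234)
scene lid_knob 0.91 [ 0.48  -0.044  0.089] (237, 222)
scene lid_knob 0.57 [ 0.64  -0.01   0.236] (257, 215)
scene lid_knob 0.43 [0.498 0.278 0.011] (368, 241)
scene bail_grip 0.95 [ 0.639 -0.008  0.235] (258, 216)
scene bail_hinge 0.9 [ 0.557 -0.031  0.074] (246, 248)
scene mat 0.65 [ 0.491 -0.303 -0.   ] (132, 261)
scene board 0.75 [ 0.489  0.279 -0.004] (367, 243)
scene soap_purple 0.84 [0.402 0.276 0.016] (358, 215)
scene soap_purple 0.76 [0.243 0.296 0.002] (351, 183)
scene soap_purple 0.59 [ 0.325  0.423 -0.002] (403, 199)
top lid 0.69 [ 0.478 -0.049  0.049] (314, 212)
top lid_knob 0.98 [ 0.48  -0.047  0.086] (315, 210)
top bail_grip 0.57 [ 0.639 -0.011  0.238] (302, 141)
top mat 0.64 [0.739 0.22  0.001] (221, 128)
top mat 0.61 [ 0.49  -0.306 -0.001] (400, 206)
top board 0.58 [0.497 0.276 0.001] (203, 209)
top soap_purple 0.97 [0.404 0.274 0.011] (203, 241)
top soap_purple 0.83 [ 0.245  0.295 -0.001] (198, 295)
top soap_purple 0.75 [ 0.33   0.427 -0.002] (153, 267)
0.9 [ 0.19055906 -0.59521999  0.23357649] [[0.952, 0.305, -0.0], [0.305, -0.952, -0.0], [-0.0, 0.0, -1.0]] [-0.84437382  0.50012857  0.99413898]
```

View pics/a.png

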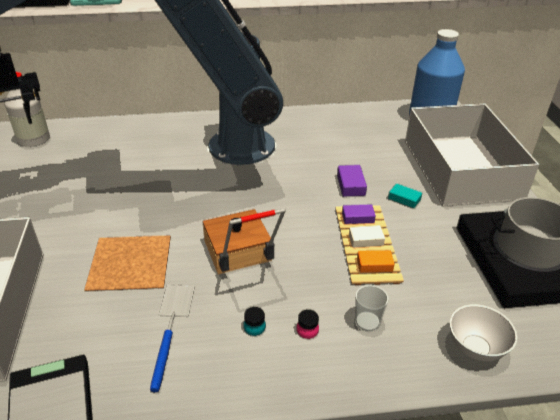

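View pics/b.png

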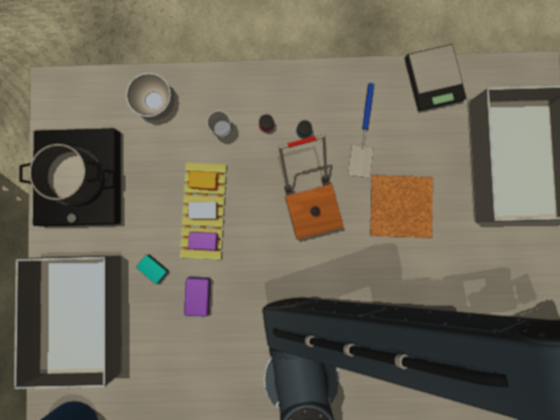

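Purple candidates are at top (203,241) / scene (358,214), on the board and smaller, and at top (197,296) / scene (351,180), bigger and on the table. The turquoise one is at top (152,268). I choose the smaller purple bar on the board. The box with its lid is at top (314,211), the bail leans to +x with its grip at (302,141), and the mat is at (402,206).

```bash
cat >> h.py <<'E'
def rect(c,t,zr,near,r=.13,d=None):
    "oriented rectangle of a thing's top face from mask+depth"
    if d is None: _,d=snap(c)
    X=cloud(c,d)
    for o in models.outline_of(c,t):
        m=o['mask']&(d>0); P=X[m]; P=P[(P[:,2]>zr[0])&(P[:,2]<zr[1])&(np.hypot(*(P[:,:2]-near).T)<r)]
        if len(P)>60:
            R=cv2.minAreaRect((P[:,:2]*1000).astype(np.float32))
            print(c,t,round(o['p'],2),len(P),'c',np.round(R[0],1),'wh',np.round(R[1],1),'ang',round(R[2],1),'z',np.round(np.percentile(P[:,2],[5,50,95]),4),'mean',np.round(P.mean(0),4))
E
python3 - <<'E'
from h import *
for c in('top','scene'):
    _,d=snap(c)
    rect(c,'lid',(.055,.08),(.48,-.045),d=d)
    rect(c,'lid_knob',(.085,.12),(.48,-.045),.05,d=d)
    rect(c,'soap_purple',(.032,.055),(.403,.275),.08,d=d)
    rect(c,'soap_purple',(.015,.055),(.245,.295),.08,d=d)
    rect(c,'soap_white',(.032,.055),(.49,.275),.08,d=d)
    rect(c,'mat',(-.01,.02),(.49,-.305),.15,d=d)
    rect(c,'bail_grip',(.2,.3),(.64,-.01),.1,d=d)
    rect(c,'board',(-.005,.02),(.49,.28),.2,d=d)
    rect(c,'jar_teal',(.03,.06),(.62,-.03),.2,d=d)
p,_=snap('top')
cv2.imwrite('pics/c.png',cv2.resize(p[130:330,130:360],None,fx=3,fy=3,interpolation=2))
E
```

```text
top lid 0.9 2098 c [480.1 -48.2] wh [126.4 136.1] ang 13.4 z [0.063  0.0669 0.0709] mean [ 0.48   -0.048   0.0669]
top lid_knob 0.78 69 c [480.1 -47.6] wh [21.9 22. ] ang 87.8 z [0.092  0.0955 0.0991] mean [ 0.4801 -0.0476  0.0956]
top soap_purple 0.56 481 c [406.2 273. ] wh [79.6 49.6] ang 85.6 z [0.0349 0.039  0.0426] mean [0.4064 0.2723 0.0389]
top soap_purple 0.91 930 c [246.9 292.6] wh [ 68.9 108.5] ang 85.7 z [0.029  0.0365 0.0407] mean [0.2477 0.2903 0.036 ]
top soap_white 0.61 488 c [493.9 270.9] wh [79.1 49.3] ang 88.6 z [0.0344 0.039  0.043 ] mean [0.4938 0.2705 0.0389]
top mat 0.78 3783 c [ 493.9 -308.8] wh [180.9 183.4] ang 86.6 z [0.0005 0.0047 0.0088] mean [ 0.4922 -0.3083  0.0047]
top bail_grip 0.73 258 c [632.4 -11.7] wh [ 27.1 116.5] ang 13.5 z [0.2065 0.2378 0.2427] mean [ 0.6369 -0.0115  0.2344]
top board 0.62 2091 c [493.9 274.9] wh [121.3 281.4] ang 85.8 z [0.0041 0.0108 0.015 ] mean [0.4925 0.2745 0.0104]
top jar_teal 0.47 171 c [723.8 -28.7] wh [40.  39.5] ang 41.2 z [0.0372 0.0438 0.047 ] mean [ 0.7233 -0.0283  0.0433]
scene lid 0.94 1737 c [489.9 -46.4] wh [1
[... 217 characters left out ...]
66 664 c [252.5 292.2] wh [ 68.3 115.9] ang 86.0 z [0.0189 0.0345 0.0382] mean [0.262  0.2891 0.0326]
scene soap_white 0.66 465 c [497.4 270.9] wh [81.1 54.2] ang 88.1 z [0.0337 0.0376 0.0408] mean [0.5003 0.27   0.0374]
scene mat 0.74 3960 c [ 492.8 -308.2] wh [183.6 194.2] ang 88.5 z [0.0009 0.0043 0.0074] mean [ 0.5024 -0.3089  0.0042]
scene bail_grip 0.76 334 c [639.3 -12.2] wh [ 23.1 114.7] ang 15.3 z [0.211  0.2368 0.2414] mean [ 0.6443 -0.0154  0.2339]
scene board 0.63 1611 c [500.4 274.8] wh [123.  283.2] ang 85.8 z [0.0025 0.0095 0.013 ] mean [0.5414 0.2651 0.0089]
scene jar_teal 0.92 333 c [729.  -28.8] wh [41.8 46.2] ang 84.4 z [0.0325 0.0428 0.0459] mean [ 0.7316 -0.0292  0.0418]
```

View pics/c.png

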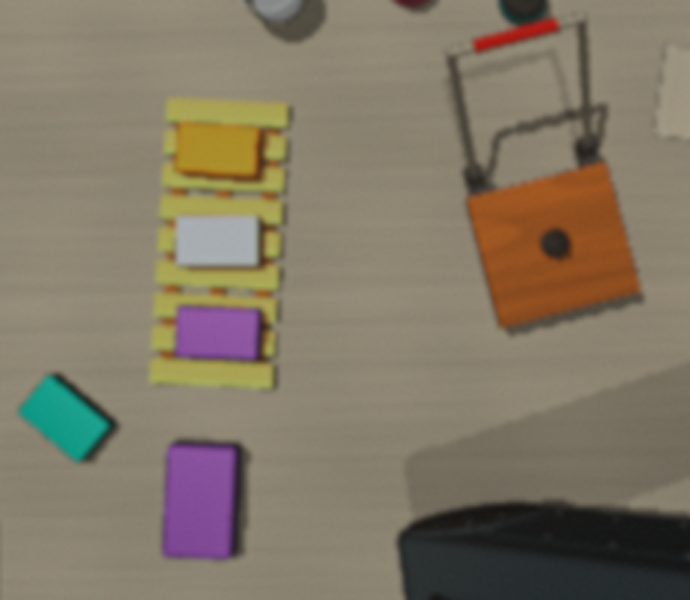

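The crop confirms it: the small purple bar is on the board at crop (218,333), clearly smaller than the loose purple block at (203,500). The other bars on the board are white and orange.

```bash
cat >> h.py <<'E'
def go(xyz,yaw=None):
    "tool-frame shift (mm) and az turn from the present pose"
    s=bot.read_state(); R=np.array(s['tcp_rot']); y0=np.degrees(np.arctan2(R[1,0],R[0,0]))
    d=R.T@(np.array(xyz)-s['position'])*1000
    print(np.round(xyz,4),'shift mm',np.round(d,1),'az',0 if yaw is None else round((y0-yaw+180)%360-180,1))
E
python3 - <<'E'
from h import *
go((.4805,-.0475,.14),13.4)
go((.4805,-.0475,.082),13.4)
go((.37,-.26,.2),13.4)
E
```

```text
[ 0.4805 -0.0475  0.14  ] shift mm [ 443.1 -433.2   93.6] az 4.3
[ 0.4805 -0.0475  0.082 ] shift mm [ 443.1 -433.2  151.6] az 4.3
[ 0.37 -0.26  0.2 ] shift mm [ 273.  -264.5   33.6] az 4.3
```

```bash
python3 -m jog '[[0.8,0.443,-0.433,0.03,0,0,4.3],[0.8,0.443,-0.433,0.03,0,0,4.3],[0.8,0.443,-0.433,0.03,0,0,4.3],[0.8,0.443,-0.433,0.03,0,0,4.3],[0.8,0.443,-0.433,0.03,0,0,4.3],[0.8,0.443,-0.433,0.03,0,0,4.3],[0.8,0.443,-0.433,0.03,0,0,4.3],[0.8,0.443,-0.433,0.03,0,0,4.3],[0.8,0.443,-0.433,0.094,0,0,4.3],[0.8,0.443,-0.433,0.094,0,0,4.3],[0.8,0.443,-0.433,0.094,0,0,4.3],[0.8,0.443,-0.433,0.094,0,0,4.3],[0.8,0.443,-0.433,0.094,0,0,4.3]]'
python3 - <<'E'
from h import *
go((.4805,-.0475,.082),13.4)
E
```

```text
time_s: 3.58
position: [0.4807, -0.0491, 0.1403]
tcp_rot: [[0.973, 0.231, 0.001], [0.231, -0.973, -0.001], [0.001, 0.001, -1.0]]
force: [-0.2, -0.3, 0.6]
opening: 0.797
grasp_force: 0.0
[ 0.4805 -0.0475  0.082 ] shift mm [ 0.1 -1.7 58.3] az -0.0
```

```bash
python3 -m jog '[[0.8,0,-0.002,0.03,0,0,0],[0.8,0,-0.002,0.05,0,0,0],[0.8,0,-0.002,0.058,0,0,0],[0.8,0,-0.002,0.058,0,0,0],[0.2,0,-0.002,0.058,0,0,0],[0.1,0,-0.002,0.058,0,0,0],[0.1,0,-0.002,0.058,0,0,0],[0.1,0,-0.002,0.058,0,0,0],[0.1,0,-0.002,0.058,0,0,0]]'
```

```text
time_s: 4.7
position: [0.4801, -0.0458, 0.0816]
tcp_rot: [[0.972, 0.233, 0.0], [0.233, -0.972, -0.0], [0.0, 0.0, -1.0]]
force: [1.2, -2.4, -0.1]
opening: 0.321
grasp_force: 0.7
```

```bash
python3 -m jog '[[0.1,0,0,0,0,0,0],[0.1,0,0,0,0,0,0],[0.1,0,0,0,0,0,0],[0.1,0,0,-0.005,0,0,0],[0.1,0,0,-0.012,0,0,0],[0.1,0,0,-0.03,0,0,0],[0.1,0,0,-0.06,0,0,0],[0.1,0,0,-0.06,0,0,0],[0.1,0,0,-0.06,0,0,0]]'
python3 - <<'E'
from h import *
go((.4935,-.3085,.07),-3)
go((.4935,-.3085,.03),-3)
E
```

```text
time_s: 5.82
position: [0.4795, -0.0456, 0.1412]
tcp_rot: [[0.973, 0.233, -0.001], [0.233, -0.973, 0.0], [-0.001, -0.0, -1.0]]
force: [-0.2, -0.3, -2.1]
opening: 0.287
grasp_force: 30.0
[ 0.4935 -0.3085  0.07  ] shift mm [-47.4 259.   71.2] az 16.4
[ 0.4935 -0.3085  0.03  ] shift mm [-47.4 259.  111.2] az 16.4
```

```bash
python3 -m jog '[[0.1,-0.047,0.26,0,0,0,0],[0.1,-0.047,0.26,0,0,0,0],[0.1,-0.047,0.26,0,0,0,0],[0.1,-0.047,0.26,0,0,0,0],[0.1,-0.047,0.26,0.02,0,0,0],[0.1,-0.047,0.26,0.05,0,0,0],[0.1,-0.047,0.26,0.08,0,0,0],[0.1,-0.047,0.26,0.09,0,0,0],[0.1,-0.047,0.26,0.095,0,0,0],[0.1,-0.047,0.26,0.095,0,0,0],[0.1,-0.047,0.26,0.095,0,0,0]]'
python3 - <<'E'
from h import *
go((.4935,-.3085,.0376),13.4)
E
```

```text
time_s: 7.2
position: [0.4954, -0.31, 0.0475]
tcp_rot: [[0.973, 0.233, 0.001], [0.233, -0.973, -0.001], [0.001, 0.002, -1.0]]
force: [1.4, 0.2, -1.7]
opening: 0.284
grasp_force: 30.0
[ 0.4935 -0.3085  0.0376] shift mm [-1.5 -1.9  9.9] az 0.1
```

```bash
python3 -m jog '[[0.1,0,-0.001,0.004,0,0,0],[0.1,0,-0.001,0.007,0,0,0],[0.1,0,-0.001,0.008,0,0,0],[0.1,0,-0.001,0.009,0,0,0],[0.1,0,-0.001,0.009,0,0,0]]'
```

```text
time_s: 7.82
position: [0.4945, -0.3086, 0.0377]
tcp_rot: [[0.973, 0.233, -0.0], [0.233, -0.973, 0.0], [-0.0, -0.0, -1.0]]
force: [-0.6, 0.5, -0.5]
opening: 0.287
grasp_force: 30.0
```

```bash
python3 -m jog '[[0.1,0,0,0.001,0,0,0],[0.1,0,0,0.001,0,0,0]]'; python3 -m jog '[[0.35,0,0,0,0,0,0],[0.5,0,0,0,0,0,0],[0.7,0,0,0,0,0,0],[0.8,0,0,0,0,0,0],[0.8,0,0,-0.03,0,0,0],[0.8,0,0,-0.08,0,0,0],[0.8,0,0,-0.13,0,0,0],[0.8,0,0,-0.13,0,0,0]]'
python3 - <<'E'
from h import *
_,d=snap('top')
rect('top','lid',(.015,.035),(.49,-.31),d=d)
rect('top','lid_knob',(.04,.07),(.49,-.31),.05,d=d)
rect('top','soap_purple',(.032,.055),(.403,.275),.08,d=d)
go((.4055,.272,.07),85.6); go((.4055,.272,.07),-94.4); print(bot.read_state()['joint_positions'])
E
```

```text
time_s: 8.07
position: [0.4946, -0.3087, 0.0376]
tcp_rot: [[0.973, 0.233, 0.0], [0.233, -0.973, -0.0], [0.0, 0.0, -1.0]]
force: [-0.8, 1.8, 6.1]
opening: 0.287
grasp_force: 30.0
time_s: 9.07
position: [0.4969, -0.3107, 0.1708]
tcp_rot: [[0.973, 0.233, 0.007], [0.233, -0.973, -0.007], [0.006, 0.008, -1.0]]
force: [-0.1, 0.3, -0.5]
opening: 0.795
grasp_force: 0.0
top lid 0.83 793 c [ 493.9 -307.6] wh [125.9 135.4] ang 13.4 z [0.0186 0.0228 0.0266] mean [ 0.496  -0.275   0.0227]
top soap_purple 0.83 482 c [406.2 272.6] wh [80.5 49.6] ang 85.6 z [0.0349 0.0389 0.0429] mean [0.4063 0.2719 0.0389]
[0.4055 0.272  0.07  ] shift mm [  49.4 -584.1   96.6] az -72.2
[0.4055 0.272  0.07  ] shift mm [  49.4 -584.1   96.6] az 107.8
[-4.29490631e+01  3.19361347e+01  9.20617284e+01 -4.74569033e-05
  5.61896858e+01  3.36020123e+01]
```

```bash
python3 -m jog '[[0.8,0.049,-0.584,0,0,0,-72.2],[0.8,0.049,-0.584,0,0,0,-72.2],[0.8,0.049,-0.584,0,0,0,-72.2],[0.8,0.049,-0.584,0,0,0,-72.2],[0.8,0.049,-0.584,0,0,0,-72.2],[0.8,0.049,-0.584,0,0,0,-72.2],[0.8,0.049,-0.584,0,0,0,-72.2],[0.8,0.049,-0.584,0,0,0,-72.2],[0.8,0.049,-0.584,0,0,0,-72.2],[0.8,0.049,-0.584,0,0,0,-72.2],[0.8,0.049,-0.584,0.05,0,0,-72.2],[0.8,0.049,-0.584,0.09,0,0,-72.2],[0.8,0.049,-0.584,0.09,0,0,-72.2],[0.8,0.049,-0.584,0.09,0,0,-72.2]]'
python3 - <<'E'
from h import *
go((.4058,.272,.026),85.6)
E
```

```text
time_s: 11.02
position: [0.4064, 0.2706, 0.0766]
tcp_rot: [[0.076, 0.997, -0.001], [0.997, -0.076, -0.0], [-0.0, -0.001, -1.0]]
force: [0.4, 1.0, 0.7]
opening: 0.801
grasp_force: 0.0
[0.4058 0.272  0.026 ] shift mm [ 1.3 -0.7 50.6] az 0.0
```

```bash
python3 -m jog '[[0.8,0.001,-0.001,0.03,0,0,0],[0.8,0.001,-0.001,0.045,0,0,0],[0.8,0.001,-0.001,0.05,0,0,0],[0.8,0.001,-0.001,0.05,0,0,0],[0.4,0.001,-0.001,0.05,0,0,0],[0.4,0.001,-0.001,0.05,0,0,0],[0.4,0.001,-0.001,0.05,0,0,0],[0.4,0.001,-0.001,0.05,0,0,0],[0.4,0.001,-0.001,0.05,0,0,0],[0.4,0.001,-0.001,0.05,0,0,0]]'
```

```text
time_s: 12.28
position: [0.4057, 0.2719, 0.0269]
tcp_rot: [[0.076, 0.997, 0.001], [0.997, -0.076, 0.0], [0.0, 0.001, -1.0]]
force: [0.9, 0.2, 5.9]
opening: 0.573
grasp_force: 30.0
```

```bash
python3 -m jog '[[0.4,0,0,-0.015,0,0,0],[0.4,0,0,-0.05,0,0,0],[0.4,0,0,-0.1,0,0,0],[0.4,0,0,-0.13,0,0,0],[0.4,0,0,-0.13,0,0,0],[0.4,0,0,-0.13,0,0,0]]'
python3 - <<'E'
from h import *
_,d=snap('top')
rect('top','box',(.045,.065),(.48,-.047),.12,d=d)
go((.4795,-.0475,.1),13.4)
E
```

```text
time_s: 13.02
position: [0.4046, 0.2714, 0.1561]
tcp_rot: [[0.076, 0.997, -0.001], [0.997, -0.076, -0.001], [-0.001, -0.001, -1.0]]
force: [-0.6, -0.0, -1.8]
opening: 0.57
grasp_force: 30.0
top box 0.74 600 c [491.4 -45.7] wh [149.5 136.6] ang 13.2 z [0.0485 0.0565 0.0605] mean [ 0.4883 -0.0486  0.0559]
[ 0.4795 -0.0475  0.1   ] shift mm [-312.1   99.4   55.4] az 72.2
```

```bash
python3 -m jog '[[0.4,-0.312,0.099,0,0,0,72.2],[0.4,-0.312,0.099,0,0,0,72.2],[0.4,-0.312,0.099,0,0,0,72.2],[0.4,-0.312,0.099,0,0,0,72.2],[0.4,-0.312,0.099,0,0,0,72.2],[0.4,-0.312,0.099,0,0,0,72.2],[0.4,-0.312,0.099,0,0,0,72.2],[0.4,-0.312,0.099,0.03,0,0,72.2],[0.4,-0.312,0.099,0.055,0,0,72.2],[0.4,-0.312,0.099,0.055,0,0,72.2],[0.4,-0.312,0.099,0.055,0,0,72.2]]'
python3 - <<'E'
from h import *
go((.4795,-.0475,.023),13.4)
E
```

```text
time_s: 14.5
position: [0.4805, -0.0468, 0.1014]
tcp_rot: [[0.973, 0.233, -0.001], [0.233, -0.973, 0.0], [-0.001, -0.0, -1.0]]
force: [0.5, -0.4, -0.3]
opening: 0.573
grasp_force: 30.0
[ 0.4795 -0.0475  0.023 ] shift mm [-1.   0.5 78.4] az 0.0
```

```bash
python3 -m jog '[[0.4,0,0,0.03,0,0,0],[0.4,0,0,0.055,0,0,0],[0.4,0,0,0.068,0,0,0],[0.4,0,0,0.074,0,0,0],[0.4,0,0,0.076,0,0,0],[0.4,0,0,0.077,0,0,0],[0.4,0,0,0.077,0,0,0]]'
```

```text
time_s: 15.38
position: [0.4808, -0.0469, 0.025]
tcp_rot: [[0.973, 0.233, 0.001], [0.233, -0.973, -0.0], [0.001, 0.0, -1.0]]
force: [-0.0, 0.9, -1.2]
opening: 0.572
grasp_force: 30.0
```

```bash
python3 -m jog '[[0.4,0,0,0.001,0,0,0],[0.4,0,0,0.002,0,0,0],[0.4,0,0,0.002,0,0,0]]'
```

```text
time_s: 15.75
position: [0.4806, -0.0469, 0.0229]
tcp_rot: [[0.973, 0.233, 0.001], [0.233, -0.973, -0.0], [0.0, 0.0, -1.0]]
force: [-0.2, -0.7, 3.3]
opening: 0.573
grasp_force: 30.0
```

```bash
python3 -m jog '[[0.62,0,0,0,0,0,0],[0.68,0,0,0,0,0,0],[0.7,0,0,0,0,0,0],[0.7,0,0,-0.03,0,0,0],[0.7,0,0,-0.08,0,0,0],[0.7,0,0,-0.14,0,0,0],[0.7,0,0,-0.14,0,0,0],[0.7,0,0,-0.14,0,0,0]]'
python3 - <<'E'
from h import *
go((.4945,-.3087,.07),13.4);go((.4945,-.3087,.038),13.4)
E
```

```text
time_s: 16.75
position: [0.4799, -0.0466, 0.1623]
tcp_rot: [[0.973, 0.233, -0.001], [0.233, -0.973, 0.0], [-0.0, -0.0, -1.0]]
force: [-1.0, -0.6, 0.1]
opening: 0.694
grasp_force: 0.0
[ 0.4945 -0.3087  0.07  ] shift mm [-46.7 258.3  92.3] az 0.1
[ 0.4945 -0.3087  0.038 ] shift mm [-46.7 258.3 124.3] az 0.1
```

```bash
python3 -m jog '[[0.8,-0.047,0.258,0,0,0,0],[0.8,-0.047,0.258,0,0,0,0],[0.8,-0.047,0.258,0,0,0,0],[0.8,-0.047,0.258,0,0,0,0],[0.8,-0.047,0.258,0,0,0,0],[0.8,-0.047,0.258,0.05,0,0,0],[0.8,-0.047,0.258,0.07,0,0,0],[0.8,-0.047,0.258,0.07,0,0,0]]'
python3 - <<'E'
from h import *
p,d=snap('top')
cv2.imwrite('pics/d.png',cv2.resize(p[110:260,180:460],None,fx=2.8,fy=2.8,interpolation=2))
rect('top','soap_purple',(.02,.05),(.48,-.047),.08,d=d)
rect('top','box',(.045,.065),(.48,-.047),.12,d=d)
go((.4946,-.3087,.0376),13.4)
E
```

```text
time_s: 17.75
position: [0.4925, -0.3058, 0.0891]
tcp_rot: [[0.972, 0.233, -0.007], [0.233, -0.972, 0.006], [-0.005, -0.008, -1.0]]
force: [0.8, 0.5, 0.4]
opening: 0.8
grasp_force: 0.0
top soap_purple 0.74 473 c [482.3 -46.8] wh [79.2 50.4] ang 14.3 z [0.0309 0.0347 0.0384] mean [ 0.4816 -0.0469  0.0346]
top box 0.71 535 c [489.7 -45.9] wh [146.  136.1] ang 13.2 z [0.0478 0.0564 0.0606] mean [ 0.4933 -0.0403  0.0557]
[ 0.4946 -0.3087  0.0376] shift mm [-0.5  0.4 55.1] az 0.1
```

View pics/d.png

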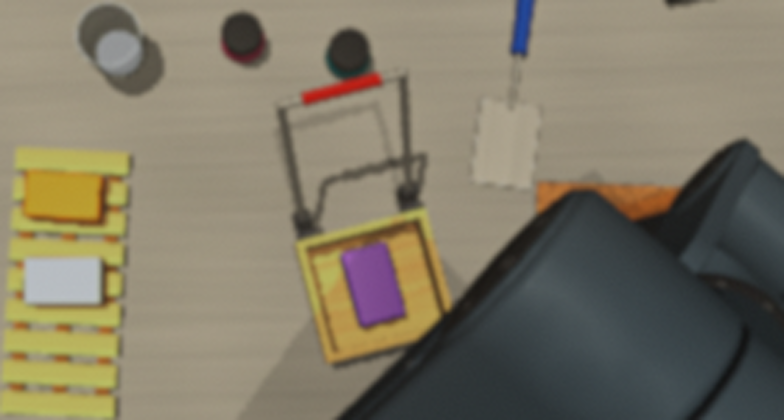

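The purple bar lies flat in the middle of the box, at crop (373,284), and its top height of about 35 mm fits. The bail at (342,90) is unmoved. Next I pick up the lid.

```bash
python3 -m jog '[[0.8,0,0,0.03,0,0,0],[0.8,0,0,0.048,0,0,0],[0.8,0,0,0.052,0,0,0],[0.8,0,0,0.052,0,0,0]]'
python3 - <<'E'
from h import *
go((.4946,-.3087,.0376),13.4)
E
```

```text
time_s: 18.4
position: [0.495, -0.3088, 0.0408]
tcp_rot: [[0.973, 0.233, 0.0], [0.233, -0.973, -0.0], [0.0, 0.0, -1.0]]
force: [-0.4, -0.6, 1.6]
opening: 0.799
grasp_force: 0.0
[ 0.4946 -0.3087  0.0376] shift mm [-0.4 -0.2  3.2] az 0.1
```

```bash
python3 -m jog '[[0.6,0,0,0.003,0,0,0],[0.1,0,0,0.003,0,0,0],[0.1,0,0,0.003,0,0,0],[0.1,0,0,0.003,0,0,0],[0.1,0,0,0.003,0,0,0],[0.1,0,0,0.003,0,0,0],[0.1,0,0,0.003,0,0,0],[0.1,0,0,0.003,0,0,0]]'
python3 -m jog '[[0.1,0,0,-0.01,0,0,0],[0.1,0,0,-0.04,0,0,0],[0.1,0,0,-0.09,0,0,0],[0.1,0,0,-0.1,0,0,0],[0.1,0,0,-0.1,0,0,0]]'
python3 - <<'E'
from h import *
go((.4802,-.0462,.1),13.4)
E
```

```text
time_s: 19.4
position: [0.4948, -0.3087, 0.0376]
tcp_rot: [[0.973, 0.233, 0.0], [0.233, -0.973, -0.0], [0.0, 0.0, -1.0]]
force: [0.6, 0.8, 1.1]
opening: 0.286
grasp_force: 30.0
time_s: 20.02
position: [0.4948, -0.3086, 0.1381]
tcp_rot: [[0.973, 0.233, 0.001], [0.233, -0.973, -0.001], [0.001, 0.001, -1.0]]
force: [-0.4, 0.3, -2.5]
opening: 0.284
grasp_force: 30.0
[ 0.4802 -0.0462  0.1   ] shift mm [  46.9 -258.7   37.9] az 0.1
```

```bash
python3 -m jog '[[0.1,0.047,-0.259,0,0,0,0],[0.1,0.047,-0.259,0,0,0,0],[0.1,0.047,-0.259,0,0,0,0],[0.1,0.047,-0.259,0,0,0,0],[0.1,0.047,-0.259,0,0,0,0],[0.1,0.047,-0.259,0.02,0,0,0],[0.1,0.047,-0.259,0.038,0,0,0],[0.1,0.047,-0.259,0.038,0,0,0],[0.1,0.047,-0.259,0.038,0,0,0]]'
python3 - <<'E'
from h import *
go((.480,-.046,.0816),13.4)
_,d=snap('top')
rect('top','lid',(.075,.1),(.48,-.047),.12,d=d)
E
```

```text
time_s: 21.15
position: [0.4803, -0.0464, 0.0993]
tcp_rot: [[0.973, 0.232, -0.001], [0.232, -0.973, 0.0], [-0.001, -0.0, -1.0]]
force: [0.2, -0.4, -1.8]
opening: 0.286
grasp_force: 30.0
[ 0.48   -0.046   0.0816] shift mm [-0.2 -0.4 17.7] az 0.0
```

```bash
python3 -m jog '[[0.1,0,0,0.006,0,0,0],[0.1,0,0,0.01,0,0,0],[0.1,0,0,0.013,0,0,0],[0.1,0,0,0.015,0,0,0],[0.1,0,0,0.0165,0,0,0],[0.1,0,0,0.0175,0,0,0],[0.1,0,0,0.0175,0,0,0]]'
```

```text
time_s: 22.12
position: [0.4803, -0.0458, 0.082]
tcp_rot: [[0.973, 0.233, -0.0], [0.233, -0.973, -0.0], [-0.0, 0.0, -1.0]]
force: [-0.1, -1.0, -2.0]
opening: 0.287
grasp_force: 30.0
```

```bash
python3 -m jog '[[0.1,0,0,0.001,0,0,0],[0.1,0,0,0.0015,0,0,0],[0.1,0,0,0.0015,0,0,0]]'
```

```text
time_s: 22.5
position: [0.4804, -0.0459, 0.0815]
tcp_rot: [[0.973, 0.233, 0.001], [0.233, -0.973, -0.0], [0.001, 0.0, -1.0]]
force: [-1.1, 0.8, 7.7]
opening: 0.288
grasp_force: 30.0
```

```bash
python3 -m jog '[[0.4,0,0,0,0,0,0],[0.6,0,0,0,0,0,0],[0.8,0,0,0,0,0,0],[0.8,0,0,-0.03,0,0,0],[0.8,0,0,-0.08,0,0,0],[0.8,0,0,-0.14,0,0,0],[0.8,0,0,-0.2,0,0,0],[0.8,0,0,-0.22,0,0,-20],[0.8,0,0,-0.22,0,0,-45],[0.8,0,0,-0.22,0,0,-90],[0.8,0,0,-0.22,0,0,-90],[0.8,0,0,-0.22,0,0,-90],[0.8,0,0,-0.22,0,0,-90],[0.8,0,0,-0.22,0,0,-90],[0.8,0,0,-0.22,0,0,-90]]'
cat >> h.py <<'E'
def red(c):
    p,d=snap(c); b,g,r=[p[...,k].astype(int) for k in range(3)]
    m=(r>130)&(g<70)&(b<70)&(d>0); X=cloud(c,d)[m]; X=X[np.hypot(X[:,0]-.48,X[:,1]+.05)<.3]
    m2=X[:,2]>np.percentile(X[:,2],50)-.012; X=X[m2]
    print(c,len(X),'mean',np.round(X.mean(0),4),np.round(np.percentile(X,[3,97],axis=0),3).tolist())
    return p,d
E
python3 - <<'E'
from h import *
p,d=red('top'); q,_=red('scene')
rect('top','lid',(.055,.08),(.48,-.045),d=d)
for c in('top','scene'): print([(round(r['p'],2),np.round(r['xyz'],3)) for r in models.tip_of(c,'bail_grip')[:2]])
cv2.imwrite('pics/e.png',np.hstack([cv2.resize(p[110:260,240:380],None,fx=2.8,fy=2.8),cv2.resize(q[150:300,170:310],None,fx=2.8,fy=2.8)]))
go((.637,-.0108,.29),103.4)
E
```

```text
time_s: 24.38
position: [0.4799, -0.0458, 0.3002]
tcp_rot: [[-0.169, 0.986, -0.001], [0.986, 0.169, 0.0], [0.0, -0.001, -1.0]]
force: [0.4, -0.1, 0.2]
opening: 0.802
grasp_force: 0.0
top 113 mean [ 0.6383 -0.0095  0.2399] [[0.629, -0.04, 0.236], [0.648, 0.021, 0.243]]
scene 179 mean [ 0.6448 -0.0106  0.2382] [[0.634, -0.041, 0.233], [0.654, 0.022, 0.243]]
top lid 0.73 428 c [470.8  -8.1] wh [125.8  57.1] ang 13.2 z [0.0629 0.0671 0.0706] mean [ 0.4661 -0.0071  0.0669]
[(0.72, array([ 0.64 , -0.011,  0.238]))]
[(0.63, array([ 0.639, -0.008,  0.235])), (0.4, array([ 0.723, -0.206, -0.004]))]
[ 0.637  -0.0108  0.29  ] shift mm [  9.4 160.4  10.4] az -4.2
```

View pics/e.png

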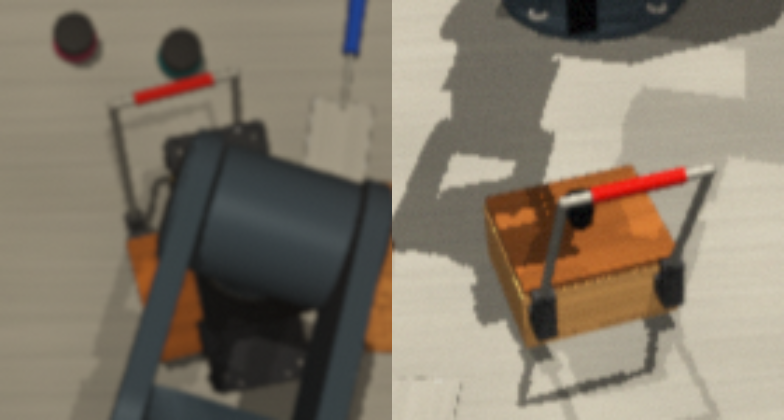

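```bash
python3 -m jog '[[0.5,0.01,0.06,0,0,0,-4.2],[0.5,0.01,0.12,0,0,0,-4.2],[0.5,0.01,0.163,0,0,0,-4.2],[0.5,0.01,0.163,0,0,0,-4.2],[0.5,0.01,0.163,0,0,0,-4.2],[0.5,0.01,0.163,0.02,0,0,-4.2],[0.5,0.01,0.163,0.02,0,0,-4.2]]'
python3 - <<'E'
from h import *
go((.639,-.010,.228),103.4); print(bot.read_state()['joint_positions'])
E
```

```text
time_s: 25.5
position: [0.637, -0.0094, 0.2794]
tcp_rot: [[-0.234, 0.972, -0.005], [0.972, 0.234, 0.001], [0.002, -0.004, -1.0]]
force: [-0.4, 0.2, -0.1]
opening: 0.498
grasp_force: 0.0
[ 0.639 -0.01   0.228] shift mm [-1.2  2.  51.4] az 0.1
[-1.08747817e+01  2.87249558e+01  7.70035720e+01 -5.83671432e-03
  7.45347627e+01 -2.44027888e+01]
```

```bash
python3 -m jog '[[0.5,-0.001,0.002,0.025,0,0,0],[0.5,-0.001,0.002,0.045,0,0,0],[0.5,-0.001,0.002,0.051,0,0,0],[0.5,-0.001,0.002,0.051,0,0,0],[0.02,-0.001,0.002,0.051,0,0,0],[0.02,-0.001,0.002,0.051,0,0,0],[0.02,-0.001,0.002,0.051,0,0,0],[0.02,-0.001,0.002,0.051,0,0,0],[0.02,-0.001,0.002,0.051,0,0,0],[0.02,-0.001,0.002,0.051,0,0,0],[0.02,-0.001,0.002,0.051,0,0,0]]'
python3 - <<'E'
from h import *
s=bot.read_state();p=np.array(s['position'])
b=np.array([.480,-.0475]);ux=np.array([np.cos(np.radians(13.4)),np.sin(np.radians(13.4))])
x=(p[:2]-b)@ux; a0=np.pi-np.arctan2(p[2]+.008-.0735,x-.083)
print('x',x,'r',np.hypot(p[2]+.008-.0735,x-.083),'a',a0)
for a in np.arange(round(a0,1),-.01,-.1): print(round(a,2),'y %.3f z %.3f'%(.083-.182*np.cos(a)-x,-(.0735+.182*np.sin(a)-p[2]-.008)))
E
```

```text
time_s: 26.88
position: [0.6415, -0.0099, 0.2295]
tcp_rot: [[-0.235, 0.972, -0.0], [0.972, 0.235, 0.0], [0.0, -0.0, -1.0]]
force: [-0.4, 0.0, 0.6]
opening: 0.129
grasp_force: 30.0
x 0.16587028597447698 r 0.18377771675689017 a 2.038599682640483
2.0 y -0.007 z -0.001
1.9 y -0.024 z -0.008
1.8 y -0.042 z -0.013
1.7 y -0.059 z -0.016
1.6 y -0.078 z -0.018
1.5 y -0.096 z -0.018
1.4 y -0.114 z -0.015
1.3 y -0.132 z -0.011
1.2 y -0.149 z -0.006
1.1 y -0.165 z 0.002
1.0 y -0.181 z 0.011
0.9 y -0.196 z 0.021
0.8 y -0.210 z 0.033
0.7 y -0.222 z 0.047
0.6 y -0.233 z 0.061
0.5 y -0.243 z 0.077
0.4 y -0.251 z 0.093
0.3 y -0.257 z 0.110
0.2 y -0.261 z 0.128
0.1 y -0.264 z 0.146
-0.0 y -0.265 z 0.164
```

```bash
python3 -m jog '[[0.02,0,-0.007,-0.002,0,0,0],[0.02,0,-0.024,-0.008,0,0,0],[0.02,0,-0.042,-0.013,0,0,0],[0.02,0,-0.059,-0.016,0,0,0],[0.02,0,-0.078,-0.018,0,0,0],[0.02,0,-0.096,-0.018,0,0,0],[0.02,0,-0.114,-0.015,0,0,0],[0.02,0,-0.132,-0.011,0,0,0],[0.02,0,-0.149,-0.006,0,0,0],[0.02,0,-0.149,-0.006,0,0,0]]'
```

```text
time_s: 28.12
position: [0.4949, -0.0445, 0.2357]
tcp_rot: [[-0.234, 0.972, -0.002], [0.972, 0.234, 0.001], [0.001, -0.002, -1.0]]
force: [-2.6, 1.5, 3.9]
opening: 0.125
grasp_force: 30.0
```

```bash
python3 -m jog '[[0.02,0,-0.016,0.008,0,0,0],[0.02,0,-0.032,0.017,0,0,0],[0.02,0,-0.047,0.027,0,0,0],[0.02,0,-0.061,0.039,0,0,0],[0.02,0,-0.073,0.053,0,0,0],[0.02,0,-0.084,0.067,0,0,0],[0.02,0,-0.094,0.083,0,0,0],[0.02,0,-0.102,0.099,0,0,0],[0.02,0,-0.108,0.116,0,0,0],[0.02,0,-0.112,0.134,0,0,0],[0.02,0,-0.112,0.134,0,0,0]]'
python3 - <<'E'
from h import *
s=bot.read_state();print(s['joint_positions']);red('top');red('scene')
p=s['position'];ux=np.array([.9728,.2317]);x=(p[:2]-np.array([.48,-.0475]))@ux;print(x,.083-.182*np.cos(np.arcsin((p[2]+.008-.0735)/.182)))
E
```

```text
time_s: 29.5
position: [0.3872, -0.0704, 0.1007]
tcp_rot: [[-0.234, 0.972, -0.003], [0.972, 0.234, 0.002], [0.003, -0.003, -1.0]]
force: [-0.7, 4.9, -3.0]
opening: 0.122
grasp_force: 30.1
[-2.67150445e+01  2.84695813e+01  1.21334896e+02  7.65991672e-02
  3.04274479e+01 -4.03277732e+01]Traceback (most recent call last):
  File "<stdin>", line 2, in <module>
  File "h.py", line 31, in red
    m2=X[:,2]>np.percentile(X[:,2],50)-.012; X=X[m2]
              ~~~~~~~~~~~~~^^^^^^^^^^^
    return _quantile_unchecked(
        a, q, axis, out, overwrite_input, method, keepdims, weights)
    return _ureduce(a,
                    func=_quantile_ureduce_func,
    ...<5 lines>...
                    overwrite_input=overwrite_input,
                    method=method)
    r = func(a, **kwargs)
    result = _quantile(arr,
                       quantiles=q,
    ...<2 lines>...
                       out=out,
                       weights=wgt)
    slices_having_nans = np.isnan(arr[-1, ...])
                                  ~~~^^^^^^^^^
IndexError: index -1 is out of bounds for axis 0 with size 0
```

```bash
python3 -m jog '[[0.02,0,-0.002,0.009,0,0,0],[0.02,0,-0.003,0.018,0,0,0],[0.02,0,-0.003,0.027,0,0,0],[0.02,0,-0.003,0.033,0,0,0],[0.02,0,-0.003,0.036,0,0,0],[0.02,0,-0.003,0.036,0,0,0]]'
```

```text
time_s: 30.3
position: [0.3836, -0.0712, 0.0652]
tcp_rot: [[-0.235, 0.972, -0.004], [0.972, 0.235, 0.002], [0.002, -0.003, -1.0]]
force: [-2.3, 4.1, -2.3]
opening: 0.115
grasp_force: 30.1
```

```bash
python3 -m jog '[[0.02,0,0,0.001,0,0,0],[0.02,0,0,0.002,0,0,0],[0.02,0,0,0.003,0,0,0],[0.02,0,0,0.003,0,0,0]]'
```

```text
time_s: 30.8
position: [0.3837, -0.0712, 0.0626]
tcp_rot: [[-0.235, 0.972, -0.003], [0.972, 0.235, 0.001], [0.002, -0.003, -1.0]]
force: [-4.2, 4.1, 2.9]
opening: 0.12
grasp_force: 29.8
```

```bash
python3 -m jog '[[0.02,0,0,0.001,0,0,0],[0.02,0,0,0.002,0,0,0],[0.02,0,0,0.003,0,0,0],[0.02,0,0,0.003,0,0,0]]'
```

```text
time_s: 31.3
position: [0.3837, -0.0713, 0.0616]
tcp_rot: [[-0.236, 0.972, -0.001], [0.972, 0.236, 0.0], [0.0, -0.001, -1.0]]
force: [-6.7, 4.0, 32.1]
opening: 0.121
grasp_force: 27.4
```

```bash
python3 -m jog '[[0.02,0,0,-0.003,0,0,0],[0.15,0,0,-0.003,0,0,0],[0.25,0,0,-0.003,0,0,0],[0.28,0,0,-0.003,0,0,0],[0.28,0,0,-0.003,0,0,0]]'
python3 -m jog '[[0.28,0,0,-0.01,0,0,0],[0.28,0,0,-0.03,0,0,0],[0.28,0,0,-0.08,0,0,0],[0.28,0,0,-0.14,0,0,0],[0.28,0.1,0,-0.18,0,0,0],[0.28,-0.1,0,-0.18,0,0,0],[0.28,-0.25,0,-0.18,0,0,0],[0.28,-0.25,0,-0.18,0,0,0],[0.28,-0.25,0,-0.18,0,0,0],[0.28,-0.25,0,-0.18,0,0,0],[0.28,-0.25,0,-0.18,0,0,0]]'
python3 - <<'E'
from h import *
p,d=red('top'); q,_=red('scene')
rect('top','lid',(.055,.08),(.48,-.045),d=d)
for c in('top','scene'): print([(round(r['p'],2),np.round(r['xyz'],3)) for r in models.tip_of(c,'bail_grip')[:2]])
cv2.imwrite('pics/f.png',np.vstack([np.hstack([p,q])])[:, :])
cv2.imwrite('pics/f.png',np.hstack([cv2.resize(p[110:260,200:400],None,fx=2,fy=2),cv2.resize(q[150:300,150:350],None,fx=2,fy=2)]))
E
```

```text
time_s: 31.92
position: [0.3863, -0.0727, 0.0626]
tcp_rot: [[-0.235, 0.972, 0.002], [0.972, 0.235, -0.001], [-0.002, 0.002, -1.0]]
force: [0.2, 1.3, 0.6]
opening: 0.271
grasp_force: 0.0
time_s: 33.3
position: [0.4449, -0.3198, 0.2434]
tcp_rot: [[-0.231, 0.973, 0.003], [0.973, 0.231, -0.004], [-0.005, 0.002, -1.0]]
force: [0.3, 1.1, 0.2]
opening: 0.279
grasp_force: 0.0
top 88 mean [ 0.383  -0.0705  0.0783] [[0.374, -0.101, 0.074], [0.392, -0.039, 0.082]]
scene 95 mean [ 0.3887 -0.0705  0.0761] [[0.38, -0.1, 0.071], [0.398, -0.04, 0.08]]
top lid 0.97 1884 c [480.1 -47.2] wh [126.3 137.2] ang 13.6 z [0.0633 0.067  0.0714] mean [ 0.4797 -0.0473  0.0671]
[(0.88, array([ 0.384, -0.07 ,  0.076])), (0.69, array([ 0.729, -0.027, -0.   ]))]
[(0.77, array([ 0.384, -0.07 ,  0.077]))]
```

View pics/f.png

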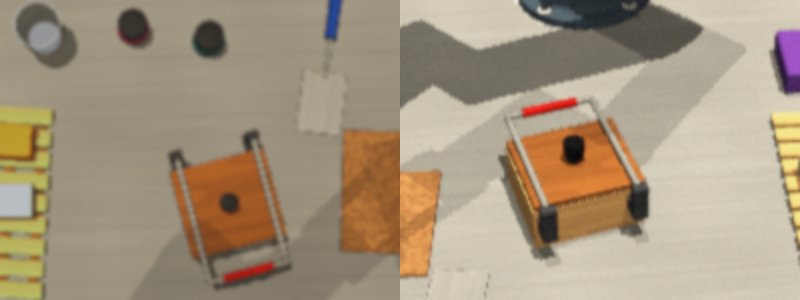

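The lid is seated: plate top at 67 mm, matching axes. The bail lies down with its grip at left (248,271). I may have lifted the grip about a millimetre while letting go, so I'll press it once more with closed fingers.

```bash
python3 - <<'E'
from h import *
go((.384,-.0708,.095),103.4)
E
python3 -m jog '[[0,0.256,0,0,0,0,0],[0,0.256,0,0,0,0,0],[0,0.256,0,0,0,0,0],[0,0.256,0,0,0,0,0],[0,0.256,0,0,0,0,0],[0,0.256,0,0.06,0,0,0],[0,0.256,0,0.12,0,0,0],[0,0.256,0,0.13,0,0,0],[0,0.256,0,0.13,0,0,0]]'
python3 - <<'E'
from h import *
go((.384,-.0708,.090),103.4)
E
```

```text
[ 0.384  -0.0708  0.095 ] shift mm [ 2.492e+02 -1.000e-01  1.479e+02] az 0.3
time_s: 34.67
position: [0.384, -0.0664, 0.1129]
tcp_rot: [[-0.235, 0.972, -0.0], [0.972, 0.235, 0.0], [0.0, -0.0, -1.0]]
force: [0.1, 1.5, 0.0]
opening: 0.005
grasp_force: 0.0
[ 0.384  -0.0708  0.09  ] shift mm [-4.3 -1.  22.9] az 0.2
```

```bash
python3 -m jog '[[0,-0.004,-0.001,0.012,0,0,0],[0,-0.004,-0.001,0.019,0,0,0],[0,-0.004,-0.001,0.022,0,0,0],[0,-0.004,-0.001,0.0235,0,0,0],[0,-0.004,-0.001,0.0245,0,0,0],[0,-0.004,-0.001,0.0245,0,0,0]]'
```

```text
time_s: 35.42
position: [0.3843, -0.0706, 0.0902]
tcp_rot: [[-0.236, 0.972, 0.003], [0.972, 0.236, -0.002], [-0.002, 0.003, -1.0]]
force: [-2.5, -0.5, 23.4]
opening: 0.004
grasp_force: 11.3
```

```bash
python3 -m jog '[[0,0,0,-0.02,0,0,0],[0,0,0,-0.07,0,0,0],[0,0,0,-0.13,0,0,0],[0,-0.15,0,-0.15,0,0,0],[0,-0.25,0,-0.15,0,0,0],[0,-0.25,0,-0.15,0,0,0],[0,-0.25,0,-0.15,0,0,0],[0,-0.25,0,-0.15,0,0,0],[0,-0.25,0,-0.15,0,0,0]]'
python3 - <<'E'
from h import *
p,d=red('top'); red('scene')
rect('top','lid',(.055,.08),(.48,-.045),d=d)
print(workorder.hand_in())
E
```

```text
time_s: 36.55
position: [0.4415, -0.3123, 0.2378]
tcp_rot: [[-0.234, 0.972, -0.001], [0.972, 0.234, 0.002], [0.002, -0.001, -1.0]]
force: [-0.4, 0.3, -0.4]
opening: 0.005
grasp_force: 0.0
top 88 mean [ 0.3832 -0.0708  0.0777] [[0.374, -0.101, 0.074], [0.392, -0.039, 0.082]]
scene 98 mean [ 0.3886 -0.0708  0.0754] [[0.379, -0.102, 0.071], [0.397, -0.04, 0.08]]
top lid 0.76 1715 c [477.7 -38.8] wh [125.2 120.9] ang 13.9 z [0.0631 0.0671 0.0713] mean [ 0.4784 -0.0414  0.0671]
top lid 0.5 521 c [465.4 -54.1] wh [178.8 123.2] ang 13.6 z [0.0668 0.0753 0.079 ] mean [ 0.4489 -0.064   0.0747]
the job is handed in; nothing more can be done
None
```

The job is handed in at about 37 s: the purple bar lies flat in the box, the lid is back on and seated, and the bail is pressed down to its stop; no verdict was returned.

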